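# Clamp the spice jar and twist off its lid

### The job

Lock the jar down in its clamp by swinging the clamp's lock ring clockwise by its knob all the way to the locked stop; then twist the tight lid anticlockwise until its lugs come free and only then lift it straight up. Finish while still holding the lid level and still, centred over the jar with the lid's lower edge about 2 cm above the mouth; leave the jar in the locked clamp and do not disturb the other things on the counter.

Things in the scene. Friction and masses are not known exactly. Their poses are not given: they have to be found in the camera images.
- clamp: jar clamp fixed to the counter: round foot 150 mm across, a square nest 61.6 mm wide in which the jar stands and cannot spin, four posts and a seat for the lock ring. Origin under its centre on the counter, z up; jar, lid and ring share this vertical axis. The jar's sides run along its x and y axes. Its place and its turn about z vary
- lock_ring (a joint): angle of the flat steel lock ring (120 mm across, top 82 mm above the counter) about the clamp's axis, growing CLOCKWISE seen from above. 0 = open, starts at 0 to 0.2, 0.80 rad = locked, at its end stop, its arm over the clamp's index plate. Locked, its square opening lies across the jar's corners and holds the jar down. Friction 0.12 N m, no spring: stays where left
- ring_knob (a point): middle of the upright round knob on the lock ring's arm: 18 mm across, standing from 82 to 128 mm above the counter, this point 104 mm above it and 88 mm from the clamp's axis. Seen from above it stands at the clamp's yaw + 113 degrees minus the ring's angle. It moves with the ring
- jar: white jar with a square body 60 x 60 mm, loose in the clamp's nest, standing 8 mm above the counter; origin at the centre of its underside, z up. Square shoulders at 66 mm (1.5 mm below the lock ring), a cone, then a round neck 40 mm across up to the mouth at 109 mm, with three flat lug tracks. The lid's top is at 116 mm
- jar_mouth (a point): centre of the jar's mouth (top of its rim), 109 mm above the jar's underside and 117 mm above the counter
- lid_center (a point): centre (half-way up) of the round ribbed brass-coloured metal lid on the clamped jar: 56 mm across, 22 mm tall, 60 g; 113 mm above the counter while the lid is on. Its lower edge is 11 mm below this point, 15 mm below the mouth; below that edge fingers have 20 mm free down to the lock ring. Its x axis starts 12 degrees clockwise to 6 degrees anticlockwise of the jar's x axis
- lid: the same lid, origin at the centre of its lower edge, same axes. It does not rise while it turns; it lifts off once its x axis is 36 to 64 degrees ANTICLOCKWISE (from above) of the jar's (a stop comes at about 68): a turn of 56 degrees from any start frees it. A sprung seal makes it tight: about 0.35 N m to turn; when free it pops up 1.5 mm
- jar2: bystander: a second closed jar of the same shape, 60 x 60 mm, 116 mm tall, standing loose on the counter; origin at the centre of its underside
- oil: bystander: clear oil bottle, 68 mm across, 210 mm tall; origin under its centre
- bowl: bystander: steel bowl 130 mm across, 50 mm tall; origin under its centre
- pot: bystander: steel cup 76 mm across, 75 mm tall; origin under its centre
- scraper: bystander: spatula lying flat at the far side of the counter
- mushroom1: bystander: mushroom 52 mm across, 28 mm tall, beside the clamp; origin under its centre
- mushroom2: bystander: another such mushroom beside the clamp
Things that resemble listed ones, but are neither listed nor needed, are in the scene too. There is more than one size of the clamp; the job needs the larger.

How it is judged:
On the way, in this order (a step that is already met when the one before it is completed fails the run):
1. the lock ring is at its locked stop while the lid is still on the jar (value of joint lock_ring above 0.7 rad and z of lid in the frame of jar below 0.099 m and angle between the x axis of lid and the x axis of jar, either way round below 0.45 rad), for 0.2 s.
2. the lid has been turned free of its lugs before it is lifted (angle between the x axis of lid and the x axis of jar, either way round above 0.55 rad and z of lid in the frame of jar below 0.101 m and value of joint lock_ring above 0.7 rad), for 0.05 s.
At the end, for the whole second after the job is handed in: Ring over 0.70 rad; fingers hold the lid (over 2 N), lower edge 4 to 45 mm above the mouth, within 20 mm of its axis, tilt under 0.2 rad, under 3 cm/s, touching neither jar nor clamp; jar in the nest within 4 mm of fully down and 6 mm of the axis, tilt under 0.08 rad (value of joint lock_ring above 0.7 rad and z of lid in the frame of jar_mouth between 0.004 and 0.045 m and horizontal distance between lid_center and jar_mouth below 0.02 m and angle between lid's own z axis and vertical below 0.2 rad and contact force between lid and jar below 0.5 N and contact force between lid and clamp below 0.5 N and contact force between the fingers and lid above 2 N and linear speed of lid below 0.03 m/s and horizontal distance between jar and clamp below 0.006 m and z of jar in the frame of clamp below 0.012 m and angle between jar's own z axis and vertical below 0.08 rad); the arm keeps its last pose, push and grip.
It fails at once if the jar is dragged up out of its nest (z of jar in the frame of clamp above 0.016 m).
It fails at once if a bystander is moved by more than 3 cm (distance of any of jar2, oil, bowl, pot, scraper, mushroom1, mushroom2 from where it was at the start of the episode above 0.03 m).
It also fails if it takes over 51 s, if anything falls off the work surface, if the arm or the gripper's body presses on something with over 40 N, if the wrist force passes 120 N, or if a joint passes its speed limit or range.

### The arm

A 6-joint arm with a two-finger parallel gripper is mounted at the origin on the work surface. World frame = base frame: x ahead of the robot, y to its left, z up, the work surface at z = 0. Lengths are in m, angles in rad, forces in N, time in s.
With the tool pointing down it reaches from about 0.35 to 0.725 m from the base axis. Payload 6 kg.
Tool frame: the origin (TCP) lies midway between the tips of the shut fingers; the grasp point (between the pads) lies env.tcp_to_grasp behind it (env.tcp_to_grasp is the distance from the TCP to the grasp point, in m); z points along the fingers, y is the direction in which the jaws open and shut (so a half turn about z gives the same grasp; the last joint's range is limited). The gripper opens to 85 mm and grips with 20 to 120 N. Pads are 22 mm wide; open, the fingers measure 114 mm over their backs; the gripper's body (76 mm by 85 mm) begins 54 mm behind the grasp point. The pads swing forward as they close: fully open they stand 13 mm farther back than shut.
Start: joints at [-0.884, 0.04, 0.085, 0, -1.615, -0.334], TCP at [0.207, -0.563, 0.231] pointing down, gripper open.
Joint ranges: [-2.56, 2.56], [-1.29, 2.01], [-1.08, 1.49], [-3.29, 1.98], [-2.81, -0.18], [-2.99, 2.99]. Speed limits (rad/s): [2.57, 2.57, 3.01, 3.14, 3.14, 3.14].

### API

Orientations are given as a unit quaternion [w, x, y, z].
In Python, from workcell import env gives the robot as it stands.
- The arm moves only by the tool apply_moves, never from a script. Its argument "rows" is a list that holds one entry, the list of rows, each a list of 7 numbers: the shift along the tool's x, y, z in m, then the turn, a rotation vector about the tool's x, y, z in degrees, then the opening, from 0 (shut) to 1 (fully open). In form: [[[tx, ty, tz, ax, ay, az, fingers], ...]]. A call has exactly 8 rows; each row shifts and turns the pose as measured when the row begins, along the tool's axes as they then stand; what a row does not reach is not made up. A row lasts 1/10 s, in which the tool goes at most 50 mm and 8.59 degrees, less where a joint would pass 70% of its speed; a pose out of reach is approached as far as the arm can. A call with a gripper value outside its range is refused whole. The fingers move at their own pace and stop on an object; the grip force is fixed at half the most. Time passes only in rows, so rows that do not move let the fingers close, or fill a call up. It gives the time, the measured TCP pose, the force and the opening at its end, in the units of the state.
- env.sense(): the state, without advancing time (a new reading comes with each control period).
- env.camera(name): name is "scene" or "top"; returns the picture (384x512x3 uint8, red, green, blue); there is no depth.
- env.calibration(name): a dict with "fovy" (degrees; the focal length in pixels is half the picture's height over the tangent of half this angle, whatever the lens; pixels are square), "cx", "cy" (the principal point, pixels), "view" (4x4, takes a point from world to camera coordinates). Camera axes: x right, y down, z forward; pixel columns grow to the right and rows downward; lengths in m; the calibration is good to about 2 mm. A picture is of the moment at which its call begins. calibration takes no time and is no camera call.
- env.sign_off(): hands the job in, once; it reports no verdict.
The state is a dict: "clock": time; "q": joint angles; "joint_vel": joint speeds; "effort": joint torques, N m; "tool_pos": TCP position; "eef_rot": TCP orientation; "contact_force": force on the tool from outside, world axes, zero at the start; "ft_torque": the same for the moment, N m; "finger_gap": opening from 0.0 (shut) to 1.0 (fully open).
Only numpy, scipy, OpenCV 4.12 (cv2) and the standard library are available. Lean on these libraries where they do the work, as an engineer would, in place of code of your own. Each camera call takes 0.05 s, during which the arm holds its last target. There are 200 camera calls.

## Working session

There is one attempt and no reset: what is moved stays moved. The work goes in short steps, Python scripts to look and compute and a tool call to move; the robot and the scene stay as the last step left them, time stands still between calls to the robot, and variables do not carry over. Pictures are saved under pics/ and viewed, on a budget of 10 in all, crops included, one or two more only if the job needs it, and the job is handed in when it is done.

Besides the shell and the picture viewer there is one more tool, called after ">>>" in YAML: its name, and indented under it one key for each argument. apply_moves: Moves the arm, as the interface text tells. Its arguments: {"type":"object","properties":{"rows":{"type":"array"}},"required":["rows"]}

```bash
mkdir -p pics
python3 - <<'E'
from workcell import env
import cv2
for n in("scene","top"):
    im=env.camera(n); cv2.imwrite(f"pics/{n}0.png",cv2.resize(im[...,::-1],(800,600),interpolation=cv2.INTER_CUBIC))
    c=env.calibration(n); print(n,c)
print(env.sense(),env.tcp_to_grasp)
E
```

```text
scene {'fovy': 50.040584978752506, 'cx': 251.6771283920245, 'cy': 195.54288435426085, 'view': array([[ 0.83234319,  0.55391078,  0.01968927, -0.49380952],
       [ 0.35311346, -0.50256103, -0.78914086, -0.12533802],
       [-0.42721857,  0.66378856, -0.6138966 ,  1.35202865],
       [ 0.        ,  0.        ,  0.        ,  1.        ]])}
top {'fovy': 50.18458277229429, 'cx': 249.765649777201, 'cy': 196.6970329511862, 'view': array([[-1.73371899e-02, -9.99849635e-01, -3.59062346e-04,
         5.22722783e-03],
       [-9.90208343e-01,  1.72197607e-02, -1.38531283e-01,
         6.16211100e-01],
       [ 1.38516636e-01, -2.04619664e-03, -9.90357993e-01,
         1.21107543e+00],
       [ 0.00000000e+00,  0.00000000e+00,  0.00000000e+00,
         1.00000000e+00]])}
{'clock': 0.1, 'q': array([-8.84277158e-01,  4.07636227e-02,  8.39130259e-02, -4.17796382e-04,
       -1.61549687e+00, -3.33701074e-01]), 'joint_vel': array([ 3.18146039e-04, -1.64528376e-03,  2.46277359e-03,  9.90190314e-05,
       -4.20631610e-04, -6.48460753e-04]), 'effort': array([-5.07777964e-03, -3.69343436e+01,  3.48282981e+01,  6.95169881e+00,
       -4.51323227e-03, -7.86281078e-06]), 'tool_pos': array([ 0.20729757, -0.56273834,  0.23037142]), 'eef_rot': array([-1.96562318e-04, -1.75504464e-01,  9.84478308e-01,  7.78733494e-04]), 'contact_force': array([-0.41652885, -0.30229419,  0.56754617]), 'ft_torque': array([0.00176131, 0.04043375, 0.00680687]), 'finger_gap': 0.998404341055327} 0.0187
```

View pics/scene0.png

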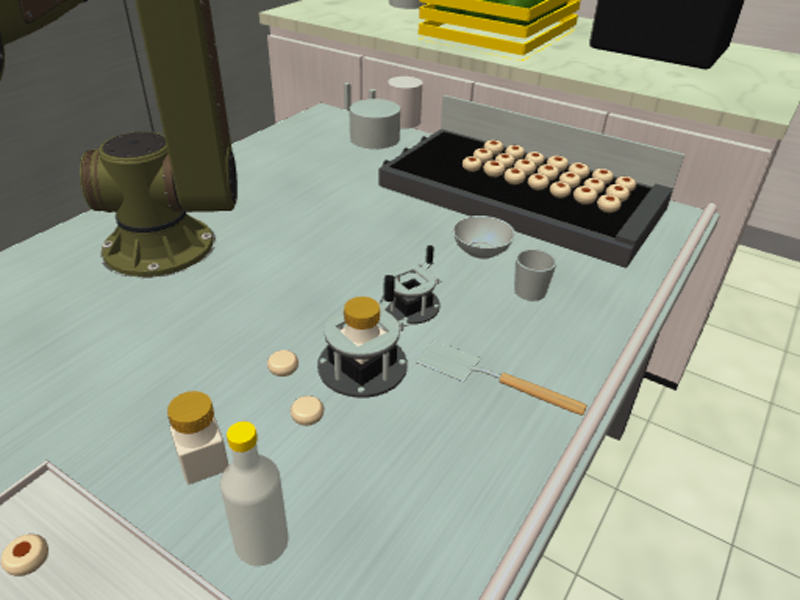

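View pics/top0.png

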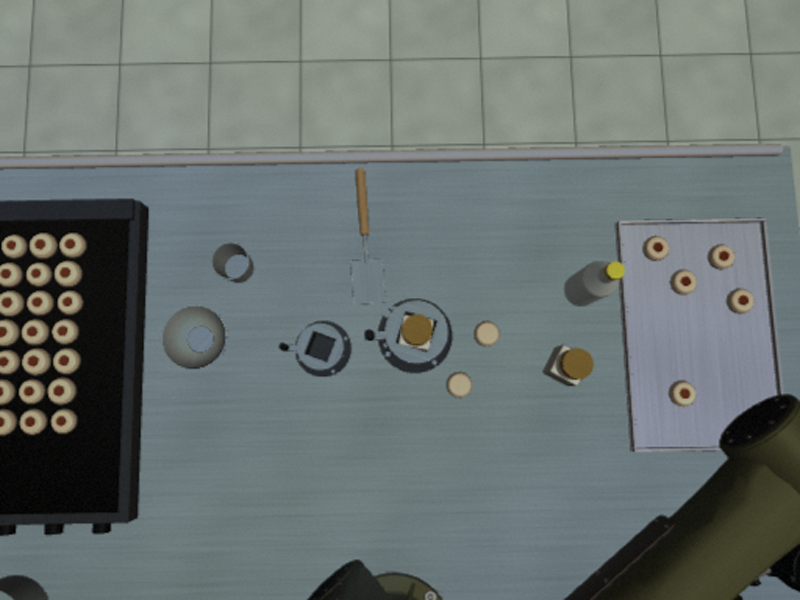

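```bash
cat > h.py <<'E'
from workcell import env
import cv2,numpy as np
def crop(n,x,y,w,h,s):
    return cv2.resize(env.camera(n)[y:y+h,x:x+w,::-1],None,fx=s,fy=s,interpolation=cv2.INTER_CUBIC)
def pair(f,a,b): cv2.imwrite(f,np.hstack([crop(*a),crop(*b)]))
def ray(n,u,v):
    c=env.calibration(n);f=192/np.tan(np.radians(c['fovy'])/2);V=c['view']
    d=V[:3,:3].T@np.array([(u-c['cx'])/f,(v-c['cy'])/f,1]);return -V[:3,:3].T@V[:3,3],d/np.linalg.norm(d)
def tri(p,q):
    A=0;b=0;r=[ray("top",*p),ray("scene",*q)]
    for o,d in r: P=np.eye(3)-np.outer(d,d);A=A+P;b=b+P@o
    x=np.linalg.solve(A,b);return x.round(4),[round(np.linalg.norm(np.cross(x-o,d)),4) for o,d in r]
def at(n,u,v,z):
    o,d=ray(n,u,v);return (o+d*(z-o[2])/d[2]).round(4)
def proj(n,X):
    c=env.calibration(n);f=192/np.tan(np.radians(c['fovy'])/2);p=c['view'][:3,:3]@X+c['view'][:3,3]
    return p[0]/p[2]*f+c['cx'],p[1]/p[2]*f+c['cy']
E
python3 -c "
from h import *
pair('pics/c1.png',('top',226,174,80,80,5),('scene',192,165,80,80,5))"
```

```text
(no output)
```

View pics/c1.png

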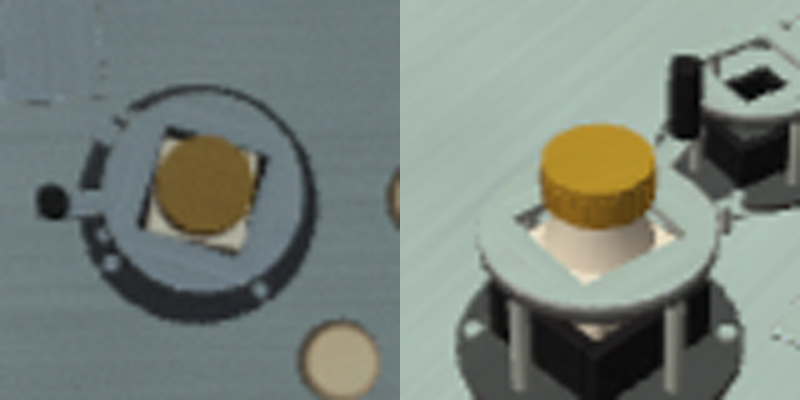

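Run:
```python
from h import *
T=lambda x,y:(x/5+226-.4,y/5+174-.4)
S=lambda x,y:((x-400)/5+192-.4,y/5+165-.4)
print('lid',tri(T(205,185),S(598,160)),at('top',*T(205,185),.124),at('scene',*S(598,160),.124))
print('knob',tri(T(52,202),S(686,60)),at('top',*T(52,202),.128),at('scene',*S(686,60),.128))
print('ring',at('top',*T(202,193),.082))
print('foot',at('top',*T(198,204),.008))
for p in [(170,126),(270,155),(237,255),(140,228)]: print(at('top',*T(*p),.082))
for n,a in(('top',T),): print('mush',at('top',*T(340,360),.02),at('top',486/1.5625,334/1.5625,.02))
print('jar2',at('top',577/1.5625,363/1.5625,.12),'small knob',at('top',284/1.5625,347/1.5625,.1),'oil',at('top',615/1.5625,271/1.5625,.2))
```

```text
lid (array([ 0.5646, -0.0522,  0.1237]), [np.float64(0.0006), np.float64(0.0006)]) [ 0.5641 -0.0525  0.124 ] [ 0.5652 -0.0521  0.124 ]
knob (array([0.5564, 0.0353, 0.1293]), [np.float64(0.0012), np.float64(0.0012)]) [0.5555 0.0345 0.128 ] [0.5563 0.0377 0.128 ]
ring [ 0.5638 -0.0524  0.082 ]
foot [ 0.5644 -0.0528  0.008 ]
[ 0.6039 -0.0344  0.082 ]
[ 0.5856 -0.0931  0.082 ]
[ 0.5269 -0.0721  0.082 ]
[ 0.5438 -0.0155  0.082 ]
mush [ 0.4658 -0.1372  0.02  ] [ 0.5628 -0.1943  0.02  ]
jar2 [ 0.4976 -0.3422  0.12  ] small knob [0.5375 0.1926 0.1   ] oil [ 0.6507 -0.3934  0.2   ]
```

>>> apply_moves:
  rows:
    - [[-0.036, 0.032, 0, 0, 0, 0, 0], [-0.036, 0.032, 0, 0, 0, 0, 0], [-0.036, 0.032, 0, 0, 0, 0, 0], [-0.036, 0.032, 0, 0, 0, 0, 0], [-0.036, 0.032, 0, 0, 0, 0, 0], [-0.036, 0.032, 0, 0, 0, 0, 0], [-0.036, 0.032, 0, 0, 0, 0, 0], [-0.036, 0.032, 0, 0, 0, 0, 0]]

```text
clock: 1.0
tool_pos: [0.3918, -0.2151, 0.2267]
eef_rot: [-0.002, -0.17, 0.985, 0.004]
contact_force: [0.6, -1.2, 0.2]
finger_gap: 0.001
```

```bash
cat > go.py <<'E'
import sys
from h import *
from scipy.spatial.transform import Rotation as R
def rel(x,y,z,phi=None):
    s=env.sense();w=s['eef_rot'];r=R.from_quat([*w[1:],w[0]]);m=r.as_matrix()
    ph=np.degrees(np.arctan2(m[1,0],m[0,0]))
    print('t',round(s['clock'],2),'pos',s['tool_pos'].round(4),'phi',ph.round(2),'q',s['q'].round(2),'F',s['contact_force'].round(1),'M',s['ft_torque'].round(2),'gap',round(s['finger_gap'],3))
    print('dtool mm',(1000*m.T@(np.array([x,y,z])-s['tool_pos'])).round(1))
    if phi is not None:
        tgt=R.from_matrix(np.array([[np.cos(phi:=np.radians(phi)),np.sin(phi),0],[np.sin(phi),-np.cos(phi),0],[0,0,-1]]))
        print('drot deg',np.degrees((r.inv()*tgt).as_rotvec()).round(2))
if __name__=='__main__': rel(*map(float,sys.argv[1:]))
E
python3 go.py .529 .045 .231 165
```

```text
t 1.0 pos [ 0.3918 -0.2151  0.2267] phi -160.44 q [-0.05 -0.37 -0.28 -0.01 -1.66 -1.18] F [ 0.6 -1.2  0.2] M [-0.08 -0.21 -0.01] gap 0.001
dtool mm [-216.3  199.2   -3.2]
drot deg [ 0.39 -0.23 34.56]
```

>>> apply_moves:
  rows:
    - [[-0.036, 0.033, 0, 0, 0, 0, 0], [-0.036, 0.033, 0, 0, 0, 0, 0], [-0.036, 0.033, 0, 0, 0, 0, 0], [-0.036, 0.033, 0, 0, 0, 0, 0], [-0.036, 0.033, 0, 0, 0, 0, 0], [-0.036, 0.033, 0, 0, 0, 0, 0], [0, 0, 0, 0, 0, 8.5, 0], [0, 0, 0, 0, 0, 8.5, 0]]

```text
clock: 1.8
tool_pos: [0.5302, 0.0576, 0.227]
eef_rot: [-0.002, -0.023, 1.0, 0.004]
contact_force: [-0.4, -0.3, -0.3]
finger_gap: 0.0
```

>>> apply_moves:
  rows:
    - [[0, 0, 0, 0, 0, 8.5, 0], [0, 0, 0, 0, 0, 8.5, 0], [0, 0, 0, 0, 0, 0, 0], [0, 0, 0, 0, 0, 0, 0], [0, 0, 0, 0, 0, 0, 0], [0, 0, 0, 0, 0, 0, 0], [0, 0, 0, 0, 0, 0, 0], [0, 0, 0, 0, 0, 0, 0]]

```text
clock: 2.6
tool_pos: [0.5298, 0.0586, 0.2254]
eef_rot: [-0.004, 0.123, 0.992, 0.003]
contact_force: [-0.6, -0.1, -0.3]
finger_gap: -0.0
```

```bash
python3 go.py .529 .045 .097 165
```

```text
t 2.6 pos [0.5298 0.0586 0.2254] phi 165.86 q [ 0.48 -0.13 -0.09 -0.01 -1.62 -2.3 ] F [-0.6 -0.1 -0.3] M [ 0.02 -0.02 -0.03] gap -0.0
dtool mm [ -3.5 -14.1 128.3]
drot deg [ 0.28 -0.45  0.86]
```

>>> apply_moves:
  rows:
    - [[-0.003, -0.014, 0.01, 0, 0, 0.5, 0], [0, 0, 0.024, 0, 0, 0, 0], [0, 0, 0.024, 0, 0, 0, 0], [0, 0, 0.024, 0, 0, 0, 0], [0, 0, 0.024, 0, 0, 0, 0], [0, 0, 0.012, 0, 0, 0, 0], [0, 0, 0.005, 0, 0, 0, 0], [0, 0, 0, 0, 0, 0, 0]]

```text
clock: 3.4
tool_pos: [0.5281, 0.0405, 0.0966]
eef_rot: [-0.003, 0.128, 0.992, 0.003]
contact_force: [0.0, -0.8, -0.3]
finger_gap: -0.001
```

```bash
python3 go.py .529 .045 .097 165; python3 -c "
from h import *
pair('pics/c2.png',('top',216,164,80,80,5),('scene',202,155,80,80,5))"
```

```text
t 3.4 pos [0.5281 0.0405 0.0966] phi 165.29 q [ 0.45 -0.12 -0.31 -0.01 -1.38 -2.28] F [ 0.  -0.8 -0.3] M [ 0.05 -0.02 -0.04] gap -0.001
dtool mm [ 0.3  4.6 -0.4]
drot deg [ 0.29 -0.39  0.29]
```

View pics/c2.png

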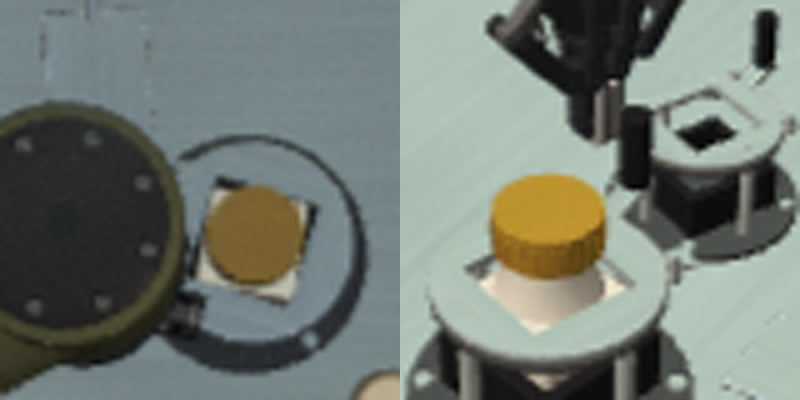

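The crop shows the shut fingers (600,110) just behind the knob (635,145), clear of the lid. Pushing now.

>>> apply_moves:
  rows:
    - [[-0.005, 0.001, 0, 0, 0, 0, 0], [-0.005, 0.001, 0, 0, 0, 0, 0], [-0.005, 0.001, 0, 0, 0, 0, 0], [-0.006, 0.001, 0, 0, 0, 0, 0], [-0.006, 0, 0, 0, 0, 0, 0], [-0.006, 0, 0, 0, 0, 0, 0], [-0.006, 0, 0, 0, 0, 0, 0], [-0.006, 0, 0, 0, 0, 0, 0]]

```text
clock: 4.3
tool_pos: [0.5782, 0.0344, 0.1008]
eef_rot: [-0.001, 0.127, 0.992, 0.005]
contact_force: [-1.5, 1.5, 0.2]
finger_gap: -0.002
```

```bash
python3 go.py .591 .026 .097 165
```

```text
t 4.3 pos [0.5782 0.0344 0.1008] phi 165.39 q [ 0.4   0.01 -0.18 -0.01 -1.38 -2.22] F [-1.5  1.5  0.2] M [0.38 0.48 0.03] gap -0.002
dtool mm [-14.5  -4.9   3.7]
drot deg [ 0.57 -0.14  0.39]
```

>>> apply_moves:
  rows:
    - [[-0.004, -0.001, 0.001, 0, 0, 0, 0], [-0.004, -0.001, 0.001, 0, 0, 0, 0], [-0.003, -0.001, 0.001, 0, 0, 0, 0], [-0.003, -0.001, 0.001, 0, 0, 0, 0], [-0.003, -0.001, 0, 0, 0, 0, 0], [-0.002, 0, 0, 0, 0, 0, 0], [-0.002, 0, 0, 0, 0, 0, 0], [-0.002, 0, 0, 0, 0, 0, 0]]

```text
clock: 5.1
tool_pos: [0.5938, 0.0246, 0.0966]
eef_rot: [-0.009, 0.126, 0.992, 0.005]
contact_force: [-11.7, 4.9, 5.8]
finger_gap: 0.003
```

```bash
python3 go.py .591 .026 .097 165
```

```text
t 5.1 pos [0.5938 0.0246 0.0966] phi 165.5 q [ 0.37  0.07 -0.13 -0.02 -1.39 -2.19] F [-11.7   4.9   5.8] M [1.43 3.9  0.02] gap 0.003
dtool mm [ 3.   0.7 -0.3]
drot deg [ 0.43 -1.13  0.5 ]
```

>>> apply_moves:
  rows:
    - [[-0.002, 0, 0, 0, 0, 0, 0], [-0.003, 0, 0, 0, 0, 0, 0], [-0.003, 0, 0, 0, 0, 0, 0], [-0.003, 0, 0, 0, 0, 0, 0], [-0.003, 0, 0, 0, 0, 0, 0], [-0.003, 0, 0, 0, 0, 0, 0], [0, 0, 0, 0, 0, 0, 0], [0, 0, 0, 0, 0, 0, 0]]

```text
clock: 5.9
tool_pos: [0.5921, 0.0248, 0.0973]
eef_rot: [-0.03, 0.123, 0.992, 0.004]
contact_force: [-0.1, 0.4, 0.1]
finger_gap: -0.003
```

```bash
python3 go.py .591 .026 .097 165
```

```text
t 5.9 pos [0.5921 0.0248 0.0973] phi 165.92 q [ 0.36  0.1  -0.08 -0.04 -1.44 -2.17] F [-0.1  0.4  0.1] M [ 0.02 -0.07 -0.03] gap -0.003
dtool mm [1.3 0.9 0.4]
drot deg [ 0.04 -3.51  0.91]
```

>>> apply_moves:
  rows:
    - [[0.008, 0, 0, 0, -3.5, 0, 0], [0.008, 0, 0, 0, 0, 0, 0], [0, 0, -0.03, 0, 0, 0, 0], [0, 0, -0.04, 0, 0, 0, 0], [0, 0, -0.03, 0, 0, 0, 0], [0, 0, 0, 0, 0, -8.5, 1], [0, 0, 0, 0, 0, -8.5, 1], [0, 0, 0, 0, 0, -8.5, 1]]

```text
clock: 6.7
tool_pos: [0.5761, 0.027, 0.2017]
eef_rot: [-0.001, -0.104, 0.995, 0.0]
contact_force: [-0.1, -0.2, -0.3]
finger_gap: 0.507
```

```bash
python3 go.py .5645 -.0524 .2 210; python3 -c "
from h import *
pair('pics/c3.png',('top',226,174,80,80,5),('scene',192,165,80,80,5))"
```

```text
t 6.7 pos [0.5761 0.027  0.2017] phi -168.08 q [ 0.39 -0.02 -0.03 -0.   -1.56 -1.76] F [-0.1 -0.2 -0.3] M [-0.03  0.05  0.  ] gap 0.507
dtool mm [ 27.8 -75.3   1.7]
drot deg [  0.05  -0.08 -18.08]
```

View pics/c3.png

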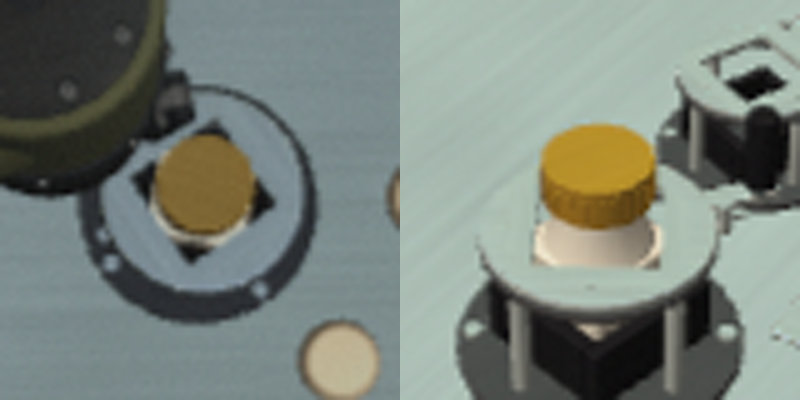

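The ring's opening is now turned across the jar's corners, at (213,122), (273,200), (193,263) and (135,182) in the left crop. By my estimate it sits at about 0.8 rad. The lid is still on and unmoved at (205,185). Next I go over the lid.

>>> apply_moves:
  rows:
    - [[0.014, -0.037, 0, 0, 0, 0, 1], [0.014, -0.038, 0, 0, 0, 0, 1], [0, 0, 0, 0, 0, -6, 1], [0, 0, 0, 0, 0, -6, 1], [0, 0, 0, 0, 0, -6, 1], [0, 0, 0, 0, 0, 0, 1], [0, 0, 0, 0, 0, 0, 1], [0, 0, 0, 0, 0, 0, 1]]

```text
clock: 7.6
tool_pos: [0.5626, -0.0558, 0.1996]
eef_rot: [-0.004, -0.244, 0.97, 0.001]
contact_force: [0.5, 0.3, -0.6]
finger_gap: 0.998
```

```bash
python3 go.py .5645 -.0524 .092 210
```

```text
t 7.6 pos [ 0.5626 -0.0558  0.1996] phi -151.81 q [ 0.25 -0.05 -0.06 -0.   -1.57 -1.33] F [ 0.5  0.3 -0.6] M [-0.04  0.    0.03] gap 0.998
dtool mm [ -4.    1.7 107.6]
drot deg [ 0.23 -0.37 -1.81]
```

>>> apply_moves:
  rows:
    - [[-0.004, 0.002, 0, 0, 0, -1.5, 1], [0, 0, 0.02, 0, 0, 0, 1], [0, 0, 0.02, 0, 0, 0, 1], [0, 0, 0.02, 0, 0, 0, 1], [0, 0, 0.01, 0, 0, 0, 1], [0, 0, 0, 0, 0, 0, 1], [0, 0, 0, 0, 0, 0, 1], [0, 0, 0, 0, 0, 0, 1]]

```text
clock: 8.4
tool_pos: [0.5668, -0.0501, 0.1297]
eef_rot: [-0.002, -0.256, 0.967, 0.001]
contact_force: [-0.9, 0.5, -0.1]
finger_gap: 0.999
```

```bash
python3 go.py .5645 -.0524 .092 210
```

```text
t 8.4 pos [ 0.5668 -0.0501  0.1297] phi -150.38 q [ 0.26 -0.03 -0.17 -0.   -1.43 -1.32] F [-0.9  0.5 -0.1] M [-0.01 -0.01 -0.03] gap 0.999
dtool mm [ 3.1 -0.9 37.7]
drot deg [ 0.13 -0.19 -0.38]
```

>>> apply_moves:
  rows:
    - [[0.003, -0.001, 0.01, 0, 0, 0, 1], [0, 0, 0.01, 0, 0, 0, 1], [0, 0, 0.01, 0, 0, 0, 1], [0, 0, 0.007, 0, 0, 0, 1], [0, 0, 0, 0, 0, 0, 1], [0, 0, 0, 0, 0, 0, 1], [0, 0, 0, 0, 0, 0, 1], [0, 0, 0, 0, 0, 0, 1]]

```text
clock: 9.2
tool_pos: [0.5652, -0.0527, 0.0912]
eef_rot: [-0.001, -0.256, 0.967, 0.0]
contact_force: [0.3, -0.4, -0.5]
finger_gap: 1.003
```

```bash
python3 go.py .5645 -.0524 .092 210; python3 -c "
from h import *
pair('pics/c4.png',('top',226,174,80,80,5),('scene',192,150,80,80,5))"
```

```text
t 9.2 pos [ 0.5652 -0.0527  0.0912] phi -150.39 q [ 0.26 -0.02 -0.23 -0.   -1.36 -1.31] F [ 0.3 -0.4 -0.5] M [-0.01 -0.03 -0.01] gap 1.003
dtool mm [ 0.5  0.6 -0.8]
drot deg [ 0.07 -0.05 -0.39]
```

View pics/c4.png

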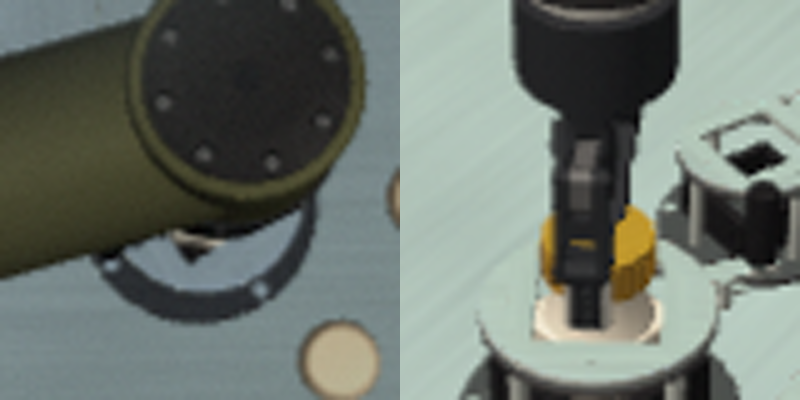

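The fingers straddle the lid, with the near finger at (585,270) and its tip just below the lid's edge but above the ring. Closing.

>>> apply_moves:
  rows:
    - [[0, 0, 0, 0, 0, 0, 0], [0, 0, 0, 0, 0, 0, 0], [0, 0, 0, 0, 0, 0, 0], [0, 0, 0, 0, 0, 0, 0], [0, 0, 0, 0, 0, 0, 0], [0, 0, 0, 0, 0, 0, 0], [0, 0, 0, 0, 0, 0, 0], [0, 0, 0, 0, 0, 0, 0]]

```text
clock: 10.1
tool_pos: [0.5654, -0.0523, 0.0922]
eef_rot: [-0.0, -0.256, 0.967, 0.001]
contact_force: [-0.9, 0.9, 1.0]
finger_gap: 0.645
```

```bash
python3 go.py .5645 -.0524 .091 210
```

```text
t 10.1 pos [ 0.5654 -0.0523  0.0922] phi -150.37 q [ 0.26 -0.02 -0.23 -0.   -1.36 -1.31] F [-0.9  0.9  1. ] M [0.21 0.17 0.02] gap 0.645
dtool mm [0.8 0.4 1.2]
drot deg [ 0.06  0.01 -0.37]
```

>>> apply_moves:
  rows:
    - [[0, 0, 0, 0, 0, -4, 0], [0, 0, 0, 0, 0, -4, 0], [0, 0, 0, 0, 0, -4, 0], [0, 0, 0, 0, 0, -4, 0], [0, 0, 0, 0, 0, -4, 0], [0, 0, 0, 0, 0, -4, 0], [0, 0, 0, 0, 0, -4, 0], [0, 0, 0, 0, 0, -4, 0]]

```text
clock: 10.9
tool_pos: [0.5657, -0.0525, 0.0922]
eef_rot: [0.001, -0.519, 0.854, 0.001]
contact_force: [-1.4, 0.9, 1.6]
finger_gap: 0.645
```

```bash
python3 go.py .5654 -.0523 .0922 267
```

```text
t 10.9 pos [ 0.5657 -0.0525  0.0922] phi -117.41 q [ 0.26 -0.02 -0.22 -0.   -1.36 -0.74] F [-1.4  0.9  1.6] M [ 0.17  0.14 -0.25] gap 0.645
dtool mm [-0.   0.3  0. ]
drot deg [ 1.000e-02  1.200e-01 -2.441e+01]
```

>>> apply_moves:
  rows:
    - [[0, 0, 0, 0, 0, -4, 0], [0, 0, 0, 0, 0, -4, 0], [0, 0, 0, 0, 0, -4, 0], [0, 0, 0, 0, 0, -4, 0], [0, 0, 0, 0, 0, -4, 0], [0, 0, 0, 0, 0, -4, 0], [0, 0, 0, 0, 0, -1, 0], [0, 0, 0, 0, 0, 0, 0]]

```text
clock: 11.7
tool_pos: [0.5659, -0.0519, 0.0935]
eef_rot: [0.002, -0.698, 0.716, 0.001]
contact_force: [-0.6, 1.3, 1.0]
finger_gap: 0.643
```

```bash
python3 go.py .5654 -.0523 .0922 267
```

```text
t 11.7 pos [ 0.5659 -0.0519  0.0935] phi -91.45 q [ 0.26 -0.02 -0.22 -0.   -1.36 -0.28] F [-0.6  1.3  1. ] M [0.27 0.29 0.04] gap 0.643
dtool mm [0.4 0.5 1.3]
drot deg [-0.09  0.21  1.55]
```

>>> apply_moves:
  rows:
    - [[0, 0, 0, 0, 0, 0, 0], [0, 0, -0.001, 0, 0, 0, 0], [0, 0, -0.001, 0, 0, 0, 0], [0, 0, -0.001, 0, 0, 0, 0], [0, 0, -0.001, 0, 0, 0, 0], [0, 0, -0.001, 0, 0, 0, 0], [0, 0, -0.001, 0, 0, 0, 0], [0, 0, 0, 0, 0, 0, 0]]

```text
clock: 12.5
tool_pos: [0.5655, -0.0521, 0.0988]
eef_rot: [0.001, -0.697, 0.717, 0.001]
contact_force: [0.5, 0.2, 0.0]
finger_gap: 0.648
```

```bash
python3 go.py .5654 -.0523 .127 268.5
```

```text
t 12.5 pos [ 0.5655 -0.0521  0.0988] phi -91.69 q [ 0.26 -0.02 -0.22 -0.   -1.37 -0.29] F [0.5 0.2 0. ] M [ 0.11  0.11 -0.04] gap 0.648
dtool mm [  0.1   0.1 -28.2]
drot deg [ 0.    0.2  -0.19]
```

No load, so the lid is free. Lifting it straight up.

>>> apply_moves:
  rows:
    - [[0, 0, -0.004, 0, 0, 0, 0], [0, 0, -0.005, 0, 0, 0, 0], [0, 0, -0.005, 0, 0, 0, 0], [0, 0, -0.005, 0, 0, 0, 0], [0, 0, -0.005, 0, 0, 0, 0], [0, 0, -0.004, 0, 0, 0, 0], [0, 0, 0, 0, 0, 0, 0], [0, 0, 0, 0, 0, 0, 0]]

```text
clock: 13.3
tool_pos: [0.5661, -0.0523, 0.1307]
eef_rot: [0.002, -0.697, 0.717, 0.0]
contact_force: [-0.8, -0.2, -0.9]
finger_gap: 0.642
```

```bash
python3 go.py .5654 -.0523 .127 268.5; python3 -c "
from h import *
pair('pics/c5.png',('top',226,174,80,80,5),('scene',192,145,80,80,5))"
```

```text
t 13.3 pos [ 0.5661 -0.0523  0.1307] phi -91.69 q [ 0.26 -0.03 -0.17 -0.   -1.43 -0.29] F [-0.8 -0.2 -0.9] M [ 0.02 -0.    0.03] gap 0.642
dtool mm [-0.   0.8  3.7]
drot deg [-0.13  0.2  -0.19]
```

View pics/c5.png

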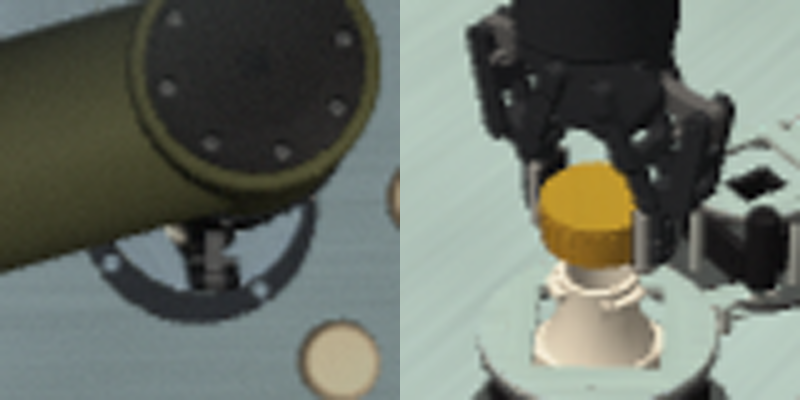

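The lid is held level at (592,215), above the bare jar neck at (603,290). The jar is still seated and the ring is still across it. I'll let things settle, check the height and hand in.

>>> apply_moves:
  rows:
    - [[0, 0.001, 0.003, 0, 0, 0, 0], [0, 0, 0, 0, 0, 0, 0], [0, 0, 0, 0, 0, 0, 0], [0, 0, 0, 0, 0, 0, 0], [0, 0, 0, 0, 0, 0, 0], [0, 0, 0, 0, 0, 0, 0], [0, 0, 0, 0, 0, 0, 0], [0, 0, 0, 0, 0, 0, 0]]

```text
clock: 14.2
tool_pos: [0.5645, -0.0524, 0.1262]
eef_rot: [0.001, -0.697, 0.717, 0.001]
contact_force: [0.1, 0.7, -0.4]
finger_gap: 0.646
```

```bash
python3 go.py .5654 -.0523 .127 268.5; python3 -c "
from h import *
for z in(.124,.159,.162):
  u,v=proj('scene',np.array([.565,-.0523,z]));print(z,(u-192)*5+400,(v-145)*5)
print(env.sense()['joint_vel'].round(4)); env.sign_off()"
```

```text
t 14.2 pos [ 0.5645 -0.0524  0.1262] phi -91.69 q [ 0.26 -0.03 -0.18 -0.   -1.42 -0.29] F [ 0.1  0.7 -0.4] M [-0.05 -0.02 -0.06] gap 0.646
dtool mm [-0.1 -0.9 -0.8]
drot deg [-0.02  0.17 -0.19]
0.124 595.3939526891234 258.0663848636523
0.159 594.5808166745135 200.115924042926
0.162 594.5094542389104 195.03007622142292
[-0.0006 -0.      0.0001  0.      0.0004 -0.0006]
the job is handed in; nothing more can be done
```

I locked the clamp, twisted the lid free, lifted it straight up and handed the job in at 14.2 s, still holding the lid. The sign-off gives no verdict, so what follows is from my own measurements.

- **Lock ring:** I pushed the knob clockwise with shut fingers until it would not move any further (about 12 N against the stop). From the images the ring stands at about 0.8 rad. That figure comes from an estimated clamp angle, because the joint itself cannot be read.
- **Lid:** I gripped it and turned it 59° anticlockwise. The gripper rose 1.3 mm and the twisting load vanished, which matches the lugs coming free, and only then did I lift it.
- **At the end:**
  - The gripper had risen 34 mm with the lid, so its lower edge is about 19 mm above the mouth.
  - The picture taken just before a final 4 mm lowering agreed with the height reached then, and showed the lid level and the jar seated under the locked ring.
  - The gripper is within about 1 mm of the clamp's axis and still, with no outside load, and the finger opening still fits the lid.
- **Other objects:** I saw no contact with anything else. I did not re-measure the bystanders' positions or take a wide picture at the end.

None of the checks failed or disagreed.

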